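# Turn a guitar neck block in the slide-jaw vise

## Robot

A 6-joint arm with a two-finger parallel gripper is mounted at the origin on the work surface. World frame = base frame: x ahead of the robot, y to its left, z up, the work surface at z = 0. Lengths are in m, angles in rad, forces in N, time in s.
With the tool pointing down it reaches from about 0.325 to 0.85 m from the base axis. Payload 15.5 kg.
Tool frame: the origin (TCP) lies between the finger pads; the fingertips stand 11 mm ahead of it and the grasp point (between the pads) lies 8 mm behind it (arm.finger_overhang is the distance from the TCP to the fingertips, in m); z points along the fingers, y is the line along which they close (so a half turn about z gives the same grasp; the last joint's range is limited). The gripper opens to 91 mm and grips with 3 to 60 N. Pads are 32 mm wide; open, the fingers measure 118 mm over their backs; the gripper's body (76 mm by 178 mm) begins 60 mm behind the grasp point.
Start: joints at [-1.383, 0.494, 1.345, -0, 1.302, -0.096], TCP at [0.174, -0.6, 0.225] pointing down, gripper open.
Joint ranges: [-2.91, 2.91], [-0.82, 2.16], [0.22, 2.67], [-1.22, 4.37], [0.12, 2.79], [-3.08, 3.08]. Speed limits (rad/s): [1.89, 1.89, 2.57, 3.01, 3.01, 3.01].

## Interface

Orientations are given as a 3x3 rotation matrix whose columns are the frame's x, y, z axes.
In Python, from cell import arm gives the robot as it stands. The module is installed in compiled form; this text tells all that it offers.
- The arm moves only by the tool play_rows, never from a script. Its argument "deltas" is a list that holds one entry, the list of rows, each a list of 7 numbers: the turn, a rotation vector about the tool's x, y, z in degrees, then the shift along the tool's x, y, z in mm, then the closure in counts, from 0 (fully open) to 255 (shut). In form: [[[rx, ry, rz, tx, ty, tz, claw], ...]]. A call has exactly 8 rows; each row is the pose to reach, as a shift and turn from the pose commanded when the call began, along the tool's axes at that moment; what a row does not reach only later rows make up. A row lasts 1/8 s, in which the tool goes at most 62.5 mm and 10.7 degrees, less where a joint would pass 70% of its speed; a pose out of reach is approached as far as the arm can. A call with a gripper value outside its range is refused whole. The fingers move at their own pace and stop on an object; "force" is the grip in N (left out, the last holds). Time passes only in rows, so rows that repeat a pose let the fingers close, or fill a call up. It gives the time, the measured TCP pose, the force, the opening and the grip force at its end, in the units of the state.
- arm.get_obs(): the state, without advancing time (a new reading comes with each control period).
- arm.capture(name): name is "scene" or "top"; returns the picture (384x512x3 uint8, red, green, blue); there is no depth.
- arm.camera_model(name): a dict with "camera_matrix" (3x3 intrinsics, pixels), "R" (3x3) and "t" (3): a world point X has camera coordinates R X + t. Camera axes: x right, y down, z forward; pixel columns grow to the right and rows downward; lengths in m; the calibration is good to about 2 mm. A picture is of the moment at which its call begins. camera_model takes no time and is no camera call.
- arm.finish_job(): hands the job in; it is judged then, once.
Trained networks look in the newest picture that a camera, given by its name, has taken for a name from the list of things; names that differ only in an ending like _2 or _b are one class to them, and where a whole thing is asked for, a point or a joint stands for the part that bears it (a point fixed in the world has none). Each returns a list of dicts, best first, with "conf" (0 to 1); they miss things now and then, are a little off and sometimes report something else, mostly with a low value. They report only what shows in the picture. A call takes as long as a camera call. They do not tell look-alikes from the thing itself.
- arm.find_in(camera, thing): "location" ([x, y, z] in m, in world coordinates, good to about 4 mm: the middle of the surface that is visible of it).
- arm.regions_of(camera, thing): "mask" (384x512 bool, what is visible of it).
The state is a dict: "time_s": time; "qpos": joint angles; "qvel": joint speeds; "tau": joint torques, N m; "tcp_pos": TCP position; "ee_rot": TCP orientation; "wrist_force": force on the tool from outside, world axes, zero at the start; "moment": the same for the moment, N m; "opening": finger opening in m; "finger_force": force on a finger pad.
Only numpy, scipy, OpenCV 4.12 (cv2) and the standard library are available. Lean on these libraries where they do the work, as an engineer would, in place of code of your own. Each camera call takes 0.05 s, during which the arm holds its last target. There are 200 camera calls.

## Task

The guitar neck block clamped in the vise stands on its side edge. Free it and lay it over so that its front, the broad face with the mortise channel along it, looks up; then clamp it again, lying flat on the vise bed about the middle of the jaws and tight against the fixed jaw, with the clamp lever swung fully back to its locked stop. Leave the other block and the other things on the bench as they are.

Things in the scene. Friction and masses are not known exactly. Their poses are not given: they have to be found in the camera images.
- vise: Grey slide-jaw vise bolted to the bench. Origin: bench level under the middle of the fixed jaw's clamping face; +y points away from the jaws' gap, z up, x along the jaws. Base 110 wide, y -235 to +45 mm; flat steel bed 30 mm above the bench; feet to x = +-84, 12 high. Fixed jaw: clamping face at y = 0, back at y = 36, 120 wide (x), top 65 above the bench. The moving jaw opens towards -y.
- jaw (a joint): Slide of the moving jaw (m), grows as it opens towards the vise's -y. Gap between the jaw faces = 47 mm + this, or 45 mm + this with the lever locked; range -0.015 to 0.098; at the start 0, clamped. Lever released, it slides with about 6 N and stays where left; locked, 25 N do not shift it. Jaw: 116 wide, top 65 above the bench, back 30.5 mm behind its face (lever released).
- jaw_plate: Steel face plate of the moving jaw, 120 x 6 x 34 mm, the part that presses on the work; its origin coincides with the vise's origin when jaw = 0 and lever released. Throwing the lever to locked pushes it 2 mm towards the fixed jaw.
- clamp_lever (a joint): Angle (rad) of the flat-swinging clamp lever on the moving jaw: 0 = released stop, arm pointing to the vise's -y, away from the jaws; 1.3 = locked stop, arm pointing nearly to the vise's -x. Starts locked. It takes 0.2 to 0.5 N m and stays where left; below about 1.0 the jaw is free. Locking squeezes only if the jaw was first pushed home against the work (lever released).
- clamp_hub (a point): Middle of the lever's round black hub knob, on the lever's upright axis: knob 34 mm diameter, from 63 to 89 mm above the bench, this point 77 above it. It rides with the moving jaw, 60 mm behind its face (lever released); 32 mm behind it is the end of the jaw's 70 mm wide deck, its top 45 mm above the bench. Grip or push it to slide the jaw.
- lever_ball (a point): Centre of the 26 mm black ball at the lever's end, 85 mm from the hub axis, 56 mm above the bench. The lever's arm is a 12 mm steel rod at that height, free below beyond the deck.
- block_a: One of two equal guitar neck blocks of brown wood, 95 x 45 x 70 mm (x, y, z), about 160 g. Origin: centre of the underside of the block as it first stands on a side edge. +y: its front, a broad 95 x 70 face with a mortise channel (24 wide, 12 deep) along x through its middle. -y: plain back whose two long edges have 8 mm bevels. Stands either in the vise or on the offcut.
- block_a_center (a point): Centre of block_a (35 mm above its origin along its z; 22.5 mm to front and back). Standing free on the steel bed, a block pushed near its top tips over its bottom edge rather than sliding; it then needs some 70 mm of clear bed beyond that edge to lie down.
- block_b: The other neck block, same shape, size and frame as block_a. One block is clamped in the vise, its front towards either the fixed or the moving jaw and its x axis along the jaws; the other stands on the offcut the other way about.
- block_b_center (a point): Centre of block_b (35 mm above its origin along its z).
- offcut: Plywood offcut, 150 x 85 x 30 mm, fixed on the bench behind the fixed jaw, square to the vise. The spare neck block stands on it and stays there. Origin: centre of its underside.
- glue: White glue bottle, 60 mm diameter, 165 mm tall, standing beside the vise on its -x side; origin at the centre of its foot. Bystander.
- hammer: Small hammer, 240 mm long, lying beside the vise on its +x side, along the vise's y. Bystander.
- jar: Amber jar, 68 mm diameter, 75 mm tall, standing beside the offcut on the vise's +x side; origin at the centre of its foot. Bystander.
There are look-alikes about, which are no part of the job. Leave any pink or purple look-alike of the block_a alone.

How it is judged:
By the outcome, as a careful person would: the job done as asked, in the order asked, and still so for the second after the job is handed in, with the robot touching nothing.
It also fails if it takes over 67 s, if anything falls off the work surface, if the arm or the gripper's body presses on something with over 40 N, if the wrist force passes 120 N, or if a joint passes its speed limit or range.

## Working session

There is one attempt and no reset: what is moved stays moved. The work goes in short steps, Python scripts to look and compute and a tool call to move; the robot and the scene stay as the last step left them, time stands still between calls to the robot, and variables do not carry over. Pictures are saved under pics/ and viewed, at most 10 in all, crops included, and the job is handed in when it is done.

Besides the shell and the picture viewer there is one more tool, called after ">>>" as a command line: name --argument value ..., lists and objects as JSON in quotes. play_rows: Moves the arm, as the interface text tells. Its arguments: {"type":"object","properties":{"deltas":{"type":"array","items":{"type":"array","items":{"type":"array","items":{"type":"number"}}}},"force":{"type":"number"}},"required":["deltas"]}

```bash
mkdir -p pics; cat > h.py <<'E'
import numpy as np, cv2
from cell import arm
def snap(c,f=None,crop=None,s=1):
    im=arm.capture(c)[:,:,::-1]
    if crop: x0,y0,x1,y1=crop; im=im[y0:y1,x0:x1]
    im=cv2.resize(im,None,fx=s,fy=s,interpolation=cv2.INTER_CUBIC)
    cv2.imwrite('pics/'+f,im)
def proj(c,P):
    m=arm.camera_model(c); q=np.atleast_2d(P)@np.array(m['R']).T+m['t']; q=q@np.array(m['camera_matrix']).T
    return q[:,:2]/q[:,2:]
def ray(c,uv,z):
    m=arm.camera_model(c);R=np.array(m['R']);K=np.array(m['camera_matrix'])
    d=R.T@np.linalg.solve(K,[uv[0],uv[1],1]); o=-R.T@np.array(m['t']); return o+d*(z-o[2])/d[2]
E
python3 - <<'E'
from h import *
a=arm.capture('scene');b=arm.capture('top')
cv2.imwrite('pics/s0.png',a[:,:,::-1]);cv2.imwrite('pics/t0.png',b[:,:,::-1])
for c in('scene','top'):
  for t in('vise','jaw_plate','clamp_hub','lever_ball','block_a','offcut','glue','hammer','jar'):
    print(c,t,[(np.round(d['location'],3).tolist(),round(d['conf'],2),proj(c,d['location'])[0].round().tolist()) for d in arm.find_in(c,t)][:4])
print(arm.get_obs()['time_s'])
E
```

```text
scene vise [([0.633, 0.054, 0.029], 0.85, [223.0, 230.0])]
scene jaw_plate [([0.604, 0.132, 0.1], 0.5, [262.0, 209.0])]
scene clamp_hub [([0.616, 0.062, 0.062], 0.68, [230.0, 216.0])]
scene lever_ball [([0.604, 0.044, 0.072], 0.81, [225.0, 206.0]), ([0.58, 0.269, 0.096], 0.57, [330.0, 224.0])]
scene block_a [([0.309, 0.196, 0.057], 0.85, [330.0, 155.0]), ([0.392, 0.323, 0.061], 0.84, [373.0, 187.0]), ([0.603, 0.133, 0.096], 0.79, [263.0, 210.0]), ([0.572, 0.271, 0.095], 0.78, [332.0, 222.0])]
scene offcut [([0.595, 0.279, 0.032], 0.91, [328.0, 251.0]), ([0.617, 0.06, 0.062], 0.38, [229.0, 216.0])]
scene glue [([0.452, 0.172, 0.084], 0.67, [304.0, 177.0])]
scene hammer [([0.753, 0.136, 0.03], 0.6, [231.0, 287.0])]
scene jar [([0.706, 0.295, 0.067], 0.87, [321.0, 286.0])]
top vise [([0.596, 0.034, 0.028], 0.92, [278.0, 179.0])]
top jaw_plate [([0.592, 0.033, 0.031], 0.51, [278.0, 181.0]), ([0.585, 0.097, 0.067], 0.43, [251.0, 180.0])]
top clamp_hub [([0.591, 0.063, 0.066], 0.63, [266.0, 177.0])]
top lever_ball [([0.583, 0.03, 0.069], 0.88, [280.0, 181.0])]
top block_a [([0.426, -0.128, 0.07], 0.97, [354.0, 251.0]), ([0.57, 0.122, 0.101], 0.89, [239.0, 183.0]), ([0.37, 0.315, 0.067], 0.83, [149.0, 277.0]), ([0.418, 0.023, 0.073], 0.76, [285.0, 254.0])]
top offcut [([0.533, 0.258, 0.031], 0.96, [180.0, 205.0]), ([0.571, 0.123, 0.102], 0.52, [239.0, 182.0])]
top glue [([0.425, 0.161, 0.115], 0.89, [220.0, 249.0])]
top hammer [([0.742, 0.131, 0.027], 0.81, [236.0, 120.0]), ([0.594, 0.06, 0.065], 0.63, [267.0, 177.0]), ([0.537, 0.263, 0.099], 0.36, [174.0, 198.0])]
top jar []
1.0
```

```bash
python3 - <<'E'
import cv2
a=cv2.imread('pics/s0.png');b=cv2.imread('pics/t0.png')
cv2.imwrite('pics/s0c.png',cv2.resize(a[120:330,140:420],None,fx=2.8,fy=2.8,interpolation=2))
cv2.imwrite('pics/t0c.png',cv2.resize(b[80:300,120:400],None,fx=2.7,fy=2.7,interpolation=2))
E
```

```text
(no output)
```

View pics/s0c.png

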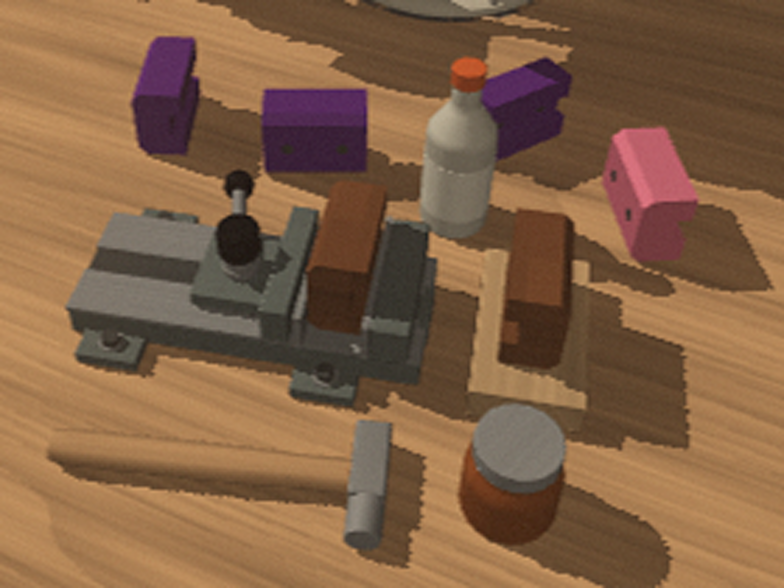

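View pics/t0c.png

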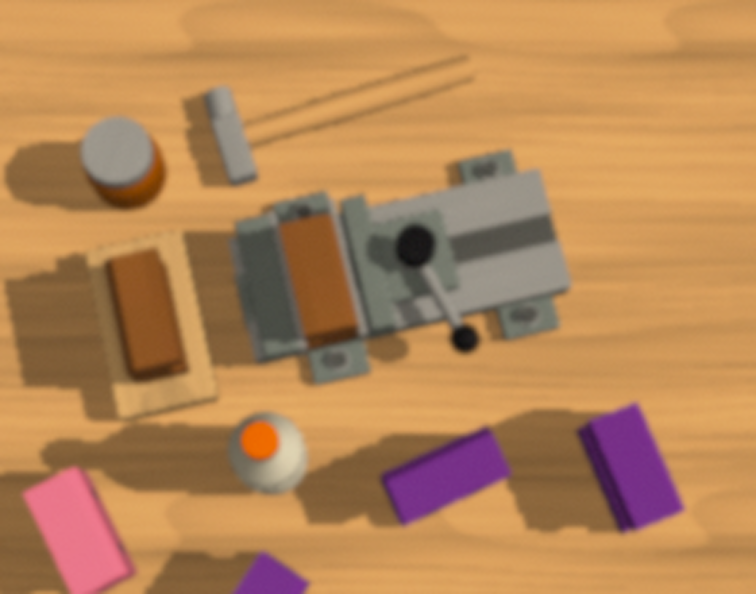

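The brown block in the vise, at crop (318,278) in the top view, is the target. The brown one on the offcut shows its channel towards the vise, so the target's front faces the fixed jaw. The purple and pink blocks are look-alikes. Next I fit the vise pose and check it with an overlay.

```bash
cat >> h.py <<'E'
def V2W(p,P):
    P=np.atleast_2d(P); c,s=np.cos(p[2]),np.sin(p[2])
    return np.c_[p[0]+c*P[:,0]-s*P[:,1],p[1]+s*P[:,0]+c*P[:,1],P[:,2]]
E
python3 - <<'E'
from h import *
from scipy.optimize import least_squares
b=cv2.imread('pics/t0.png');a=cv2.imread('pics/s0.png')
a13=1.3; hub=[0,-.060,.089]
# locked: plate moved 2mm rel to jaw; jaw=0 gap 45 -> hub at 47-? face(lever released) at y=-47
hub=np.array([0,-.107,.089]); ball=np.array([-.085*np.sin(a13),-.107-.085*np.cos(a13),.056])
P=np.array([hub,ball,[.055,-.235,.03],[-.055,-.235,.03],[-.060,.036,.065],[.060,.036,.065],[.06,0,.065],[-.06,0,.065]])
uv=np.array([[415,245],[463,338],[540,170],[568,290],[258,360],[234,236],[272,212],[305,345]])/2.7+[120,80]
r=least_squares(lambda p:(proj('top',V2W(p,P))-uv).ravel(),[.58,.14,.17],loss='soft_l1')
print(r.x,np.degrees(r.x[2]),r.fun.reshape(-1,2).round(1).tolist())
p=r.x; np.save('vise.npy',p)
def box(x0,x1,y0,y1,z): return [[x0,y0,z],[x1,y0,z],[x1,y1,z],[x0,y1,z]]
S=[box(-.055,.055,-.235,.045,.03),box(-.06,.06,0,.036,.065),box(-.0475,.0475,-.045,0,.1),box(-.058,.058,-.0775,-.047,.065)]
for n,(c,im,o,k) in enumerate([('top',b,(180,100),4),('scene',a,(150,150),4)]):
    w=(170,120) if c=='top' else (200,150)
    g=cv2.resize(im[o[1]:o[1]+w[1],o[0]:o[0]+w[0]],None,fx=k,fy=k,interpolation=2)
    for s in S: cv2.polylines(g,[((proj(c,V2W(p,s))-o+.5)*k).astype(int)],True,(0,255,0),1)
    for q in(hub,ball): cv2.circle(g,tuple(((proj(c,V2W(p,q))[0]-o+.5)*k).astype(int)),4,(0,0,255),-1)
    cv2.imwrite(f'pics/ov{n}.png',g)
E
```

```text
[0.57700426 0.15014088 0.22904416] 13.123263949211285 [[-0.2, -0.2], [-0.2, 1.2], [-0.7, 0.1], [1.0, -0.3], [1.4, -0.5], [-1.0, -5.3], [0.4, 0.2], [-0.2, 1.5]]
```

View pics/ov0.png

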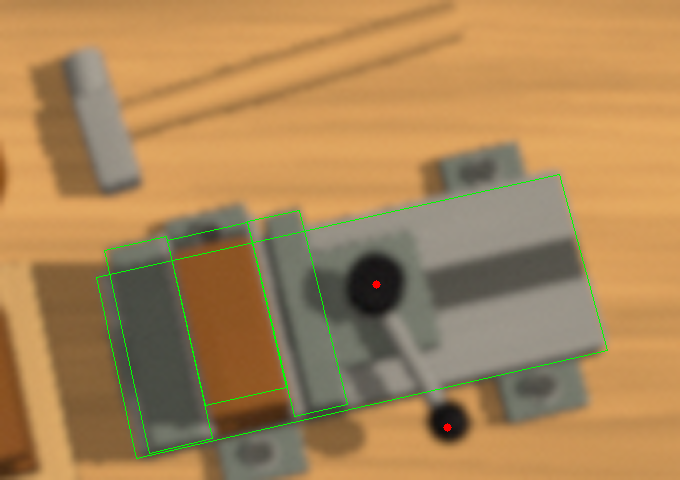

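View pics/ov1.png

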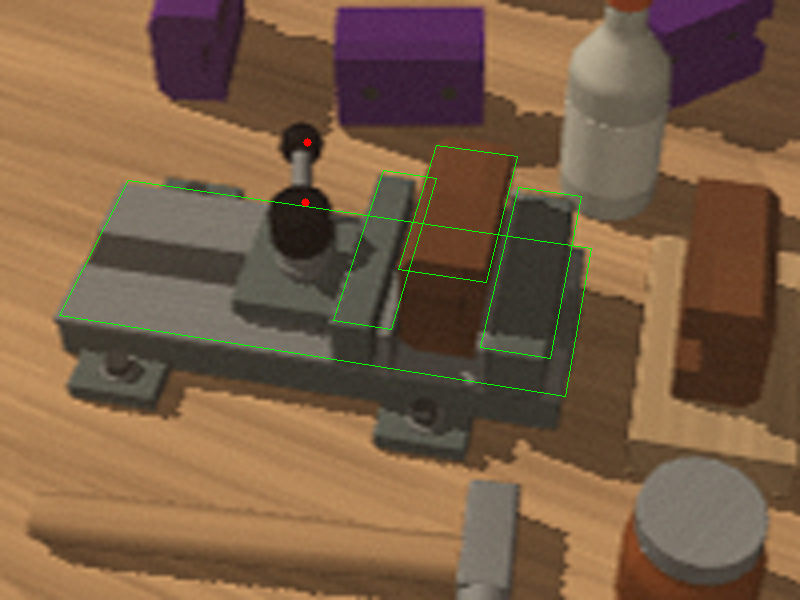

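Top overlay: the vise model fits, with the hub at (376,284), the ball at (448,421) and yaw about 13°. Scene overlay: the spare block's channel notch is at (688,355), towards the vise. So the clamped block at (455,230) is the target, with its front towards the fixed jaw, and it must tip towards the moving jaw. It sits about 6–8 mm off towards vise −x.

```bash
cat >> h.py <<'E'
from scipy.spatial.transform import Rotation as Ro
p=np.load('vise.npy')
def down(yaw): # tool y axis at world yaw, z down
    y=np.array([np.cos(yaw),np.sin(yaw),0]);z=np.array([0,0,-1.]);return np.c_[np.cross(y,z),y,z]
def plan(T,start=None):
    o=arm.get_obs(); R0=np.array(o['ee_rot']);p0=np.array(o['tcp_pos'])
    if start is not None: p0,R0=start
    for pos,R,c in T:
        rv=np.degrees(Ro.from_matrix(R0.T@R).as_rotvec()); t=R0.T@(np.array(pos)-p0)*1e3
        print([*rv.round(1).tolist(),*t.round(1).tolist(),c])
E
python3 - <<'E'
from h import *
o=arm.get_obs();R=np.array(o['ee_rot']);print(R.round(3).tolist())
yaw=np.degrees(np.arctan2(R[1,1],R[0,1]));print('yaw',yaw,np.degrees(o['qpos'][[0,5]] if hasattr(o['qpos'],'shape') else [o['qpos'][0],o['qpos'][5]]))
al=1.3;ball=V2W(p,[-.085*np.sin(al),-.107-.085*np.cos(al),.056])[0];ball[0]+=.002;print(ball)
ty=np.degrees(p[2]+np.arctan2(-np.cos(np.pi/2-al),np.sin(np.pi/2-al)));print('tangent yaw',ty)
Rt=down(np.radians(ty)); Ru=down(np.radians(ty+180))
mid=(np.array(o['tcp_pos'])+[*ball[:2],.2])/2
for Rx in(Rt,Ru): plan([([*ball[:2],.18],Rx,85),([*ball[:2],.053],Rx,85)])
print(np.hypot(*mid[:2]))
E
```

```text
[[0.96, 0.279, 0.0], [0.279, -0.96, 0.0], [0.0, -0.0, -1.0]]
yaw -73.79932416043737 [-79.27084133  -5.47187958]
[0.52869724 0.00519604 0.056     ]
tangent yaw -61.36124941779573
[-0.0, -0.0, -12.4, 509.1, -482.5, 44.9, 85]
[-0.0, -0.0, -12.4, 509.1, -482.5, 171.9, 85]
[-0.0, 0.0, 167.6, 509.1, -482.5, 44.9, 85]
[-0.0, 0.0, 167.6, 509.1, -482.5, 171.9, 85]
0.4605215284913375
```

>>> play_rows --deltas '[[[0,0,-1,50,-47,4,40],[0,0,-2,100,-94,8,85],[0,0,-4,150,-141,12,85],[0,0,-5,200,-188,16,85],[0,0,-6,250,-235,20,85],[0,0,-7,300,-282,24,85],[0,0,-8,350,-329,30,85],[0,0,-9,395,-374,34,85]]]'

```text
time_s: 2.0
tcp_pos: [0.4282, -0.1682, 0.1942]
ee_rot: [[0.905, 0.426, 0.001], [0.426, -0.905, -0.0], [0.001, 0.001, -1.0]]
wrist_force: [1.0, -1.0, 0.5]
opening: 0.061
finger_force: 0.0
```

```bash
python3 - <<'E'
from h import *
o=arm.get_obs();print(o['time_s'],o['tcp_pos'])
b=np.array([.5287,.0052]);R=down(np.radians(-61.36))
plan([([*b,.12],R,85),([*b,.053],R,85)])
E
```

```text
2.0 [ 0.42816561 -0.1682212   0.1941518 ]
[0.0, -0.0, -3.4, 164.8, -114.1, 74.2, 85]
[0.0, -0.0, -3.4, 164.8, -114.1, 141.2, 85]
```

>>> play_rows --deltas '[[[0,0,-1,45,-31,10,85],[0,0,-2,90,-62,20,85],[0,0,-3,130,-90,40,85],[0,0,-3.4,165,-114,60,85],[0,0,-3.4,165,-114,74,85],[0,0,-3.4,165,-114,74,85],[0,0,-3.4,165,-114,74,85],[0,0,-3.4,165,-114,74,85]]]'

```text
time_s: 3.0
tcp_pos: [0.5281, 0.0027, 0.1208]
ee_rot: [[0.879, 0.478, 0.001], [0.478, -0.879, -0.0], [0.001, 0.001, -1.0]]
wrist_force: [-0.3, 0.1, 1.0]
opening: 0.061
finger_force: 0.0
```

```bash
python3 - <<'E'
from h import *
o=arm.get_obs();print(o['time_s'],o['tcp_pos'])
b=np.array([.5287,.0052]);R=down(np.radians(-61.36))
plan([([*b,.053],R,85)])
E
```

```text
3.0 [0.52811454 0.0026844  0.12075725]
[0.0, -0.1, -0.1, 1.7, -2.0, 67.8, 85]
```

>>> play_rows --deltas '[[[0,0,0,2,-2,30,85],[0,0,0,2,-2,60,85],[0,0,0,2,-2,68,85],[0,0,0,2,-2,68,120],[0,0,0,2,-2,68,170],[0,0,0,2,-2,68,220],[0,0,0,2,-2,68,220],[0,0,0,2,-2,68,220]]]' --force 25

```text
time_s: 4.0
tcp_pos: [0.5303, 0.0045, 0.0527]
ee_rot: [[0.878, 0.479, 0.003], [0.479, -0.878, -0.002], [0.002, 0.004, -1.0]]
wrist_force: [2.7, -20.3, 0.9]
opening: 0.0247
finger_force: 25.0
```

```bash
python3 - <<'E'
from h import *
o=arm.get_obs();print(o['time_s'],o['tcp_pos'],o['wrist_force'],o['opening'],o['finger_force'])
snap('top','t1.png',(170,90,340,230),4)
E
```

```text
4.0 [0.53031501 0.00447099 0.05273922] [  2.72694818 -20.31790609   0.85076468] 0.024687543199360815 24.99984472990036
```

View pics/t1.png

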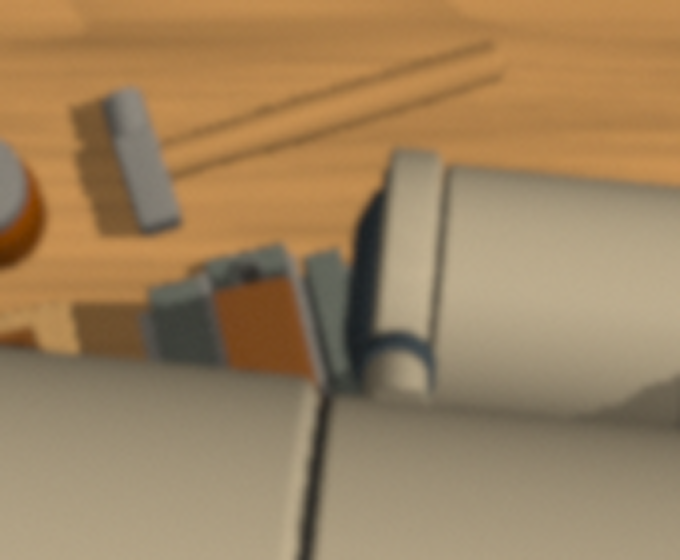

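```bash
cat >> h.py <<'E'
def arc(hub,a0,a1,n,z,claw,r=.085,extra=0):
    T=[]
    for a in np.linspace(a0,a1,n+1)[1:]:
        w=V2W([0,0,p[2]],[-r*np.sin(a),-r*np.cos(a),0])[0]
        T.append((np.array([*hub,0])+w+[0,0,z],down(p[2]-a+extra),claw))
    return T
E
python3 - <<'E'
from h import *
o=arm.get_obs()
h1=V2W(p,[0,-.107,0])[0]; h2=o['tcp_pos']+V2W([0,0,p[2]],[.085*np.sin(1.3),.085*np.cos(1.3),0])[0]
print(h1,h2); h=(h1+h2)/2
print(np.degrees(np.arctan2(o['ee_rot'][1][1],o['ee_rot'][0][1])),np.degrees(p[2]-1.3))
plan(arc(h[:2],1.3,0,8,.053,220))
E
```

```text
[0.60129826 0.04593531 0.        ] [0.60492221 0.04520933 0.05276902]
-61.36974925488268 -61.36124941779573
[0.2, -0.1, -9.3, -0.3, 12.6, -0.2, 220]
[0.2, -0.1, -18.6, 3.0, 26.0, -0.1, 220]
[0.2, -0.0, -27.9, 8.5, 38.6, -0.1, 220]
[0.2, -0.0, -37.3, 15.9, 50.3, -0.0, 220]
[0.2, -0.0, -46.6, 25.1, 60.5, 0.0, 220]
[0.2, 0.0, -55.9, 35.9, 69.2, 0.1, 220]
[0.2, 0.0, -65.2, 47.9, 76.0, 0.1, 220]
[0.2, 0.1, -74.5, 60.9, 80.7, 0.2, 220]
```

>>> play_rows --deltas '[[[0,0,-9.3,0,13,0,220],[0,0,-18.6,3,26,0,220],[0,0,-28,9,39,0,220],[0,0,-37.3,16,50,0,220],[0,0,-46.6,25,60.5,0,220],[0,0,-56,36,69,0,220],[0,0,-65,48,76,0,220],[0,0,-74,60.5,80.5,0,220]]]'

```text
time_s: 5.05
tcp_pos: [0.621, -0.0361, 0.0526]
ee_rot: [[-0.223, 0.975, 0.001], [0.975, 0.223, -0.001], [-0.001, 0.0, -1.0]]
wrist_force: [-2.2, -3.0, 3.5]
opening: 0.0247
finger_force: 25.0
```

```bash
python3 - <<'E'
from h import *
o=arm.get_obs();print(o['time_s'],o['tcp_pos'],o['wrist_force'],o['opening'],o['finger_force'],np.degrees(np.arctan2(o['ee_rot'][1][1],o['ee_rot'][0][1])))
d=V2W([0,0,p[2]],[0,-1,0])[0]
plan([(o['tcp_pos']+d*.096,down(p[2]),220)]); print(o['tcp_pos']+d*.096)
E
```

```text
5.05 [ 0.62104363 -0.03614541  0.05258314] [-2.20814507 -2.9638647   3.47428597] 0.024659295648460547 24.999505877494812 12.888289849997179
[0.0, 0.0, -0.2, -96.0, 0.4, 0.1, 220]
[ 0.64284012 -0.12963826  0.05258314]
```

>>> play_rows --deltas '[[[0,0,0,-3,0,0,220],[0,0,0,-10,0,0,220],[0,0,0,-25,0,0,220],[0,0,0,-42,0,0,220],[0,0,0,-60,0,0,220],[0,0,0,-78,0,0,220],[0,0,0,-92,0,0,220],[0,0,0,-95,0,0,220]]]' --force 45

```text
time_s: 6.05
tcp_pos: [0.6416, -0.1286, 0.0526]
ee_rot: [[-0.214, 0.977, 0.002], [0.977, 0.214, 0.0], [-0.0, 0.002, -1.0]]
wrist_force: [3.2, 6.6, 5.0]
opening: 0.0239
finger_force: 45.0
```

```bash
python3 - <<'E'
from h import *
o=arm.get_obs();print(o['time_s'],o['tcp_pos'],o['wrist_force'],o['opening'],o['finger_force'])
snap('scene','s2.png',(140,130,360,280),3.6)
E
```

```text
6.05 [ 0.64164057 -0.12857754  0.05256786] [3.22026126 6.58498006 5.02222509] 0.02390687248539296 45.001532435417175
```

View pics/s2.png

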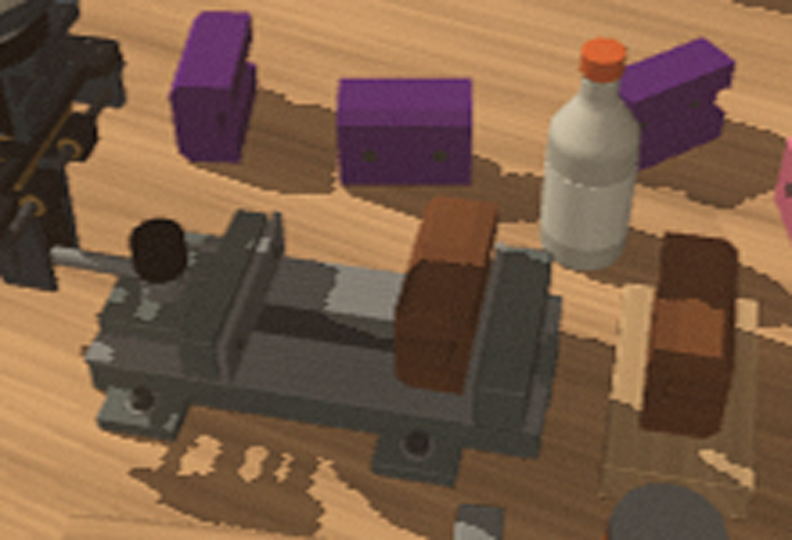

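```bash
python3 - <<'E'
from h import *
R=down(p[2]); o=arm.get_obs(); t=o['tcp_pos']
plan([([*t[:2],.165],R,85),(V2W(p,[-.007,.028,.165])[0],R,143),(V2W(p,[-.007,.028,.099])[0],R,143)])
E
```

```text
[0.1, 0.0, -0.8, -0.0, 0.2, -112.4, 85]
[0.1, 0.0, -0.8, 314.1, -10.6, -112.5, 143]
[0.1, 0.0, -0.8, 314.1, -10.8, -46.5, 143]
```

>>> play_rows --deltas '[[[0,0,0,0,0,0,100],[0,0,0,0,0,0,85],[0,0,0,0,0,-55,85],[0,0,-0.8,5,0,-112,85],[0,0,-0.8,60,-2,-113,143],[0,0,-0.8,115,-4,-113,143],[0,0,-0.8,170,-6,-113,143],[0,0,-0.8,225,-8,-113,143]]]'

```text
time_s: 7.1
tcp_pos: [0.5831, 0.0913, 0.1649]
ee_rot: [[-0.231, 0.973, -0.001], [0.973, 0.231, -0.0], [0.0, -0.001, -1.0]]
wrist_force: [1.1, -0.3, 0.3]
opening: 0.0397
finger_force: 0.0
```

```bash
python3 - <<'E'
from h import *
R=down(p[2]); o=arm.get_obs(); print(o['tcp_pos'],o['opening'])
plan([(V2W(p,[-.007,y,z])[0],R,143) for y,z in((.028,.165),(.028,.099),(-.034,.099))])
E
```

```text
[0.58309788 0.09128931 0.16490502] 0.039724852470223095
[-0.0, -0.0, 0.2, 86.7, 0.8, -0.1, 143]
[-0.0, -0.0, 0.2, 86.7, 0.8, 65.9, 143]
[-0.0, -0.0, 0.2, 24.7, 0.6, 65.9, 143]
```

>>> play_rows --deltas '[[[0,0,0,45,0,0,143],[0,0,0,86,0,0,143],[0,0,0,88,0,30,143],[0,0,0,88,0,66,143],[0,0,0,88,0,66,143],[0,0,0,80,0,66,143],[0,0,0,74,0,66,143],[0,0,0,68,0,66,143]]]'

```text
time_s: 8.1
tcp_pos: [0.5691, 0.1552, 0.1]
ee_rot: [[-0.231, 0.973, 0.002], [0.973, 0.231, 0.0], [-0.0, 0.002, -1.0]]
wrist_force: [-0.7, 0.1, 0.8]
opening: 0.0399
finger_force: 0.3
```

>>> play_rows --deltas '[[[0,0,0,-7,0,0,143],[0,0,0,-14,0,0,143],[0,0,0,-21,0,0,143],[0,0,0,-28,0,0,143],[0,0,0,-35,0,0,143],[0,0,0,-41,0,0,143],[0,0,0,-47,0,0,143],[0,0,0,-47,0,0,143]]]'

```text
time_s: 9.1
tcp_pos: [0.5795, 0.1096, 0.099]
ee_rot: [[-0.231, 0.973, 0.0], [0.973, 0.231, -0.0], [-0.0, 0.0, -1.0]]
wrist_force: [-0.6, 0.1, 0.2]
opening: 0.0395
finger_force: 0.0
```

```bash
python3 - <<'E'
from h import *
o=arm.get_obs();print(o['time_s'],o['tcp_pos'],o['wrist_force'])
snap('scene','s3.png',(140,130,360,280),3.6)
E
```

```text
9.1 [0.5794894  0.10963942 0.09901028] [-0.56218378  0.10608561  0.15822925]
```

View pics/s3.png

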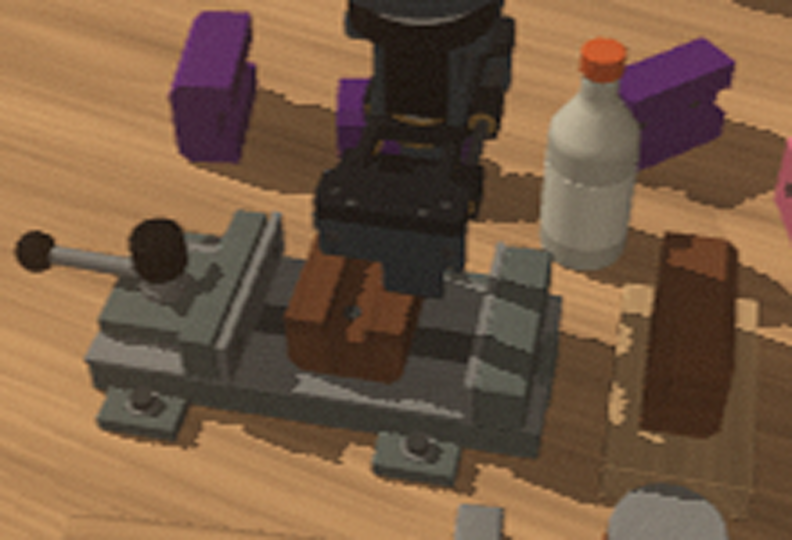

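The block lies flat with the channel up at (350,330), roughly square. I move above the ball to clear the view, then measure the block's x offset.

>>> play_rows --deltas '[[[0,0,0,0,0,-35,143],[0,0,0,-10,0,-66,143],[0,0,0,-60,2,-66,85],[0,0,0,-115,4,-66,85],[0,0,0,-170,6,-66,85],[0,0,0,-220,8,-66,85],[0,0,0,-242,8,-66,85],[0,0,0,-242,8,-66,85]]]'

```text
time_s: 10.15
tcp_pos: [0.6433, -0.1243, 0.1647]
ee_rot: [[-0.23, 0.973, -0.0], [0.973, 0.23, 0.0], [0.0, -0.0, -1.0]]
wrist_force: [0.4, 0.7, -0.5]
opening: 0.0611
finger_force: 0.0
```

```bash
python3 - <<'E'
from h import *
o=arm.get_obs();print(o['time_s'],o['tcp_pos'],V2W(p,[0,-.287,.1]))
im=arm.capture('scene')[:,:,::-1].copy()
ms=[m for m in arm.regions_of('scene','block_a')]
for m in ms: 
    v,u=np.nonzero(m['mask']); print(m['conf'],u.mean(),v.mean(),u.min(),u.max(),v.min(),v.max())
x0,y0=190,160; k=8
g=cv2.resize(im[y0:y0+72,x0:x0+95],None,fx=k,fy=k,interpolation=2)
best=min(ms,key=lambda m:np.hypot(np.nonzero(m['mask'])[1].mean()-235,np.nonzero(m['mask'])[0].mean()-220))['mask']
np.save('mask.npy',best)
# fit block pose: silhouette hull vs mask
from scipy.optimize import minimize
def poly(q):
    P=V2W([q[0],q[1],q[2]],[[sx*.0475,sy*(.035-(0 if z==.075 else 0)),z] for sx in(-1,1) for sy in(-1,1) for z in(.038,.075)]+[[sx*.0475,sy*.027,.03] for sx in(-1,1) for sy in(-1,1)])
    return cv2.convexHull(proj('scene',V2W(p,P)).astype(np.float32))
def cost(q):
    S=8; c=np.zeros((384*S//2,512*S//2),np.uint8)
    c=np.zeros((100*S,120*S),np.uint8); cv2.fillPoly(c,[((poly(q)-[180,150]+.5)*S).astype(np.int32)],255)
    c=cv2.resize(c,(120,100),interpolation=cv2.INTER_AREA)/255.
    return np.abs(c-best[150:250,180:300]).sum()
r=minimize(cost,[-.007,-.08,0],method='Nelder-Mead',options=dict(initial_simplex=[[-.007,-.08,0],[.005,-.08,0],[-.007,-.07,0],[-.007,-.08,.08]]))
print(r.x,r.fun,best.sum())
cv2.polylines(g,[((poly(r.x)-[x0,y0]+.5)*k).astype(np.int32)],True,(0,255,0),1)
for s in([[-.06,0,.065],[.06,0,.065],[.06,.036,.065],[-.06,.036,.065]],[[-.055,-.235,.03],[.055,-.235,.03],[.055,.045,.03]]):
    cv2.polylines(g,[((proj('scene',V2W(p,s))-[x0,y0]+.5)*k).astype(np.int32)],False,(255,0,0),1)
cv2.imwrite('pics/s4.png',g)
E
```

```text
10.15 [ 0.64327286 -0.12433323  0.16473582] [[ 0.64216667 -0.12936378  0.1       ]]
0.77 327.00271370420626 157.3405698778833 312 342 142 176
0.73 331.15051221434203 223.5350669818755 317 344 195 251
0.73 371.35230125523015 188.3539748953975 356 388 165 212
0.69 251.30275229357798 166.51192660550458 233 270 152 181
0.65 198.84050632911394 154.40379746835444 187 210 134 174
0.64 239.15324675324675 212.18246753246754 218 260 188 235
[-0.00790946 -0.07896012  0.01785497] 94.19607843137254 1540
```

View pics/s4.png

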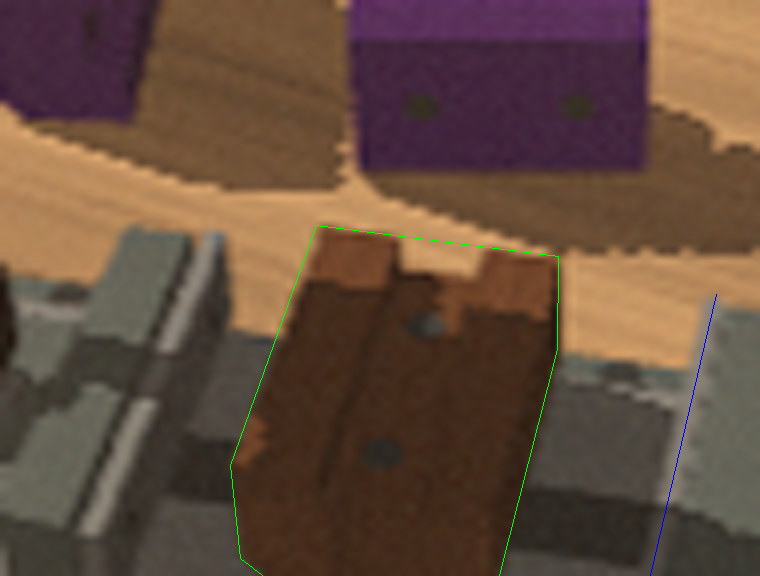

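```bash
python3 - <<'E'
from h import *
R=down(p[2])
plan([(V2W(p,[x,-.079,z])[0],R,255) for x,z in((-.095,.165),(-.085,.060),(-.061,.060))])
E
```

```text
[-0.0, -0.0, 0.3, 201.9, -96.2, 0.0, 255]
[-0.0, -0.0, 0.3, 201.8, -86.2, 105.0, 255]
[-0.0, -0.0, 0.3, 201.6, -62.2, 105.0, 255]
```

>>> play_rows --deltas '[[[0,0,0,52,-25,0,200],[0,0,0,104,-50,0,255],[0,0,0,156,-75,0,255],[0,0,0,202,-96,0,255],[0,0,0,202,-96,30,255],[0,0,0,202,-92,80,255],[0,0,0,202,-90,105,255],[0,0,0,202,-90,105,255]]]' --force 10

```text
time_s: 11.25
tcp_pos: [0.5073, 0.0533, 0.0589]
ee_rot: [[-0.233, 0.972, -0.003], [0.972, 0.233, 0.0], [0.001, -0.003, -1.0]]
wrist_force: [-0.0, -0.3, 0.6]
opening: 0.0003
finger_force: 0.0
```

```bash
python3 - <<'E'
from h import *
R=down(p[2]); o=arm.get_obs(); print(o['tcp_pos'],o['opening'],o['wrist_force'])
plan([(V2W(p,[-.061,-.079,.06])[0],R,255)])
E
```

```text
[0.50728628 0.05330385 0.05894001] 0.00029375518803563837 [-0.01346991 -0.26115465  0.58535324]
[-0.2, -0.1, 0.4, -0.7, 28.9, -1.2, 255]
```

>>> play_rows --deltas '[[[0,0,0.4,0,12,0,255],[0,0,0.4,0,18,0,255],[0,0,0.4,0,22,0,255],[0,0,0.4,0,26,0,255],[0,0,0.4,0,28,0,255],[0,0,0.4,0,28,0,255],[0,0,0.4,0,10,0,255],[0,0,0.4,0,0,-30,255]]]'

```text
time_s: 12.25
tcp_pos: [0.507, 0.052, 0.0889]
ee_rot: [[-0.225, 0.974, -0.004], [0.974, 0.225, 0.0], [0.001, -0.004, -1.0]]
wrist_force: [0.5, -1.1, 1.1]
opening: 0.0008
finger_force: 0.0
```

```bash
python3 - <<'E'
from h import *
R=down(p[2]); o=arm.get_obs(); print(o['tcp_pos'],o['opening'],o['wrist_force'])
b=np.array([.6416,-.1286])
plan([(V2W(p,[-.085,-.079,.165])[0],R,85),([*b,.165],R,85),([*b,.053],R,85)])
E
```

```text
[0.50697371 0.05196018 0.08887379] 0.0008188359518847159 [ 0.53787682 -1.11994556  1.05326286]
[-0.2, -0.1, -0.1, 0.8, 5.2, -76.1, 85]
[-0.2, -0.1, -0.1, -206.1, 90.3, -76.7, 85]
[-0.2, -0.1, -0.1, -206.2, 90.7, 35.3, 85]
```

>>> play_rows --deltas '[[[0,0,0,0,0,-50,200],[0,0,0,-20,5,-76,85],[0,0,0,-70,30,-77,85],[0,0,0,-120,52,-77,85],[0,0,0,-170,75,-77,85],[0,0,0,-206,90,-77,85],[0,0,0,-206,90,-60,85],[0,0,0,-206,90,-10,85]]]'

```text
time_s: 13.25
tcp_pos: [0.6442, -0.1287, 0.1007]
ee_rot: [[-0.224, 0.974, 0.004], [0.974, 0.224, -0.001], [-0.002, 0.004, -1.0]]
wrist_force: [-0.1, 0.1, -1.3]
opening: 0.0609
finger_force: 0.0
```

```bash
python3 - <<'E'
from h import *
from scipy.optimize import minimize
R=down(p[2]); o=arm.get_obs(); print(o['tcp_pos'],o['opening'])
plan([([.6416,-.1286,.053],R,85)])
arm.capture('scene'); ms=arm.regions_of('scene','block_a')
best=min(ms,key=lambda m:np.hypot(np.nonzero(m['mask'])[1].mean()-239,np.nonzero(m['mask'])[0].mean()-212))['mask']
def poly(q):
    P=V2W(q,[[sx*.0475,sy*.035,z] for sx in(-1,1) for sy in(-1,1) for z in(.038,.075)]+[[sx*.0475,sy*.027,.03] for sx in(-1,1) for sy in(-1,1)])
    return cv2.convexHull(proj('scene',V2W(p,P)).astype(np.float32))
def cost(q):
    S=8;c=np.zeros((100*S,120*S),np.uint8); cv2.fillPoly(c,[((poly(q)-[180,150]+.5)*S).astype(np.int32)],255)
    return np.abs(cv2.resize(c,(120,100),interpolation=cv2.INTER_AREA)/255.-best[150:250,180:300]).sum()
r=minimize(cost,[-.007,-.08,0],method='Nelder-Mead',options=dict(initial_simplex=[[-.007,-.08,0],[.005,-.08,0],[-.007,-.07,0],[-.007,-.08,.08]]))
print(r.x,r.fun)
E
```

```text
[ 0.64415411 -0.12869384  0.10070179] 0.06086558218919768
[0.2, 0.1, -0.2, 0.8, -2.7, 47.7, 85]
[ 0.00012823 -0.0787838  -0.00494714] 94.72941176470589
```

>>> play_rows --deltas '[[[0,0,0,1,-3,20,85],[0,0,0,1,-3,40,85],[0,0,0,1,-3,48,85],[0,0,0,1,-3,48,120],[0,0,0,1,-3,48,170],[0,0,0,1,-3,48,220],[0,0,0,1,-3,48,220],[0,0,0,1,-3,48,220]]]' --force 45

```text
time_s: 14.35
tcp_pos: [0.6403, -0.1282, 0.0525]
ee_rot: [[-0.225, 0.974, 0.001], [0.974, 0.225, -0.0], [-0.0, 0.001, -1.0]]
wrist_force: [1.1, -0.1, 4.4]
opening: 0.0239
finger_force: 45.0
```

>>> play_rows --deltas '[[[0,0,0,3,0,0,220],[0,0,0,10,0,0,220],[0,0,0,20,0,0,220],[0,0,0,30,0,0,220],[0,0,0,40,0,0,220],[0,0,0,50,0,0,220],[0,0,0,60,0,0,220],[0,0,0,64,0,0,220]]]'

```text
time_s: 15.35
tcp_pos: [0.6255, -0.0658, 0.0524]
ee_rot: [[-0.225, 0.974, 0.001], [0.974, 0.225, -0.001], [-0.001, 0.0, -1.0]]
wrist_force: [-0.9, -6.1, 6.4]
opening: 0.0238
finger_force: 45.0
```

```bash
python3 - <<'E'
from h import *
o=arm.get_obs();t=np.array(o['tcp_pos']);print(t,o['wrist_force'],o['opening'])
c,s=np.cos(p[2]),np.sin(p[2]);d=t[:2]-p[:2];print('vise xy',c*d[0]+s*d[1],-s*d[0]+c*d[1])
E
```

```text
[ 0.62553555 -0.06580159  0.05243111] [-0.93618858 -6.05531751  6.39143701] 0.02381965014203376
vise xy -0.001765190077251358 -0.2213217605820931
```

>>> play_rows --deltas '[[[0,0,0,1,0,0,220],[0,0,0,2,0,0,220],[0,0,0,3,0,0,220],[0,0,0,4,0,0,220],[0,0,0,5,0,0,220],[0,0,0,6,0,0,220],[0,0,0,7,0,0,220],[0,0,0,7,0,0,220]]]'

```text
time_s: 16.35
tcp_pos: [0.6241, -0.0596, 0.0525]
ee_rot: [[-0.225, 0.974, 0.001], [0.974, 0.225, -0.001], [-0.001, 0.001, -1.0]]
wrist_force: [0.6, -7.5, 6.7]
opening: 0.024
finger_force: 45.0
```

>>> play_rows --deltas '[[[0,0,0,0.5,0,0,220],[0,0,0,1,0,0,220],[0,0,0,1.5,0,0,220],[0,0,0,2,0,0,220],[0,0,0,2.5,0,0,220],[0,0,0,3,0,0,220],[0,0,0,3,0,0,220],[0,0,0,3,0,0,220]]]'

```text
time_s: 17.35
tcp_pos: [0.6244, -0.0591, 0.0526]
ee_rot: [[-0.225, 0.974, 0.003], [0.974, 0.225, -0.004], [-0.005, 0.002, -1.0]]
wrist_force: [2.2, -28.1, 2.0]
opening: 0.0236
finger_force: 45.0
```

```bash
python3 - <<'E'
from h import *
o=arm.get_obs();t=np.array(o['tcp_pos']);h=t+V2W([0,0,p[2]],[0,.085,0])[0]; print(h)
plan(arc(h[:2],0,1.3,8,t[2],220))
E
```

```text
[0.60506873 0.02364649 0.05257098]
[0.1, 0.3, 9.2, 1.1, -13.8, -0.0, 220]
[0.1, 0.3, 18.5, 4.4, -27.1, -0.1, 220]
[0.2, 0.3, 27.8, 9.8, -39.8, -0.1, 220]
[0.2, 0.2, 37.1, 17.2, -51.5, -0.2, 220]
[0.2, 0.2, 46.4, 26.4, -61.8, -0.2, 220]
[0.2, 0.2, 55.8, 37.2, -70.4, -0.3, 220]
[0.2, 0.2, 65.1, 49.2, -77.2, -0.4, 220]
[0.3, 0.2, 74.4, 62.1, -82.0, -0.4, 220]
```

>>> play_rows --deltas '[[[0,0,9.2,0.3,-14,0,220],[0,0,18.5,3.4,-27,0,220],[0,0,27.8,8.8,-40,0,220],[0,0,37.1,16,-51.5,0,220],[0,0,46.4,25,-62,0,220],[0,0,55.8,36,-70.5,0,220],[0,0,65.1,48,-77,0,220],[0,0,74.4,61,-82,0,220]]]'

```text
time_s: 18.35
tcp_pos: [0.536, -0.0174, 0.0533]
ee_rot: [[0.88, 0.475, 0.013], [0.475, -0.88, -0.005], [0.009, 0.01, -1.0]]
wrist_force: [41.2, -81.1, -32.1]
opening: 0.0248
finger_force: 45.0
```

```bash
cat >> h.py <<'E'
def lev(h):
    o=arm.get_obs();t=np.array(o['tcp_pos']);c,s=np.cos(p[2]),np.sin(p[2]);d=t[:2]-h
    v=np.array([c*d[0]+s*d[1],-s*d[0]+c*d[1]]);print('ang',np.arctan2(-v[0],-v[1]),'r',np.hypot(*v),o['wrist_force'],o['opening'],t)
E
python3 -c "
from h import *
lev(np.array([.6051,.0236]))"
```

```text
ang 1.2647708808850884 r 0.08037586045028981 [ 41.23596563 -81.1309553  -32.09583141] 0.024847600442509506 [ 0.53595802 -0.01738373  0.05331189]
```

>>> play_rows --deltas '[[[0,0,0,0,2,0,220],[0,0,0,0,4,0,220],[0,0,0,0,5,0,220],[0,0,0,0,5,0,220],[0,0,0,0,5,0,220],[0,0,0,0,5,0,220],[0,0,0,0,5,0,220],[0,0,0,0,5,0,220]]]' --force 20

```text
time_s: 19.35
tcp_pos: [0.5361, -0.02, 0.0537]
ee_rot: [[0.878, 0.479, 0.009], [0.479, -0.878, -0.001], [0.007, 0.005, -1.0]]
wrist_force: [13.1, -1.9, 13.5]
opening: 0.0245
finger_force: 20.0
```

```bash
python3 -c "
from h import *
lev(np.array([.6051,.0236]))"
```

```text
ang 1.2362425198313676 r 0.08156855615718611 [13.06718465 -1.91429806 13.53558233] 0.02454551366873504 [ 0.53614696 -0.01997646  0.05369438]
```

>>> play_rows --deltas '[[[0,0,0,0,-0.5,0,220],[0,0,0,0,-1,0,220],[0,0,0,0,-1.5,0,220],[0,0,0,0,-2,0,220],[0,0,0,0,-2.5,0,220],[0,0,0,0,-2.5,0,220],[0,0,0,0,-2.5,0,220],[0,0,0,0,-2.5,0,220]]]'

```text
time_s: 20.35
tcp_pos: [0.536, -0.0195, 0.0538]
ee_rot: [[0.878, 0.479, 0.01], [0.479, -0.878, -0.004], [0.007, 0.008, -1.0]]
wrist_force: [15.4, -21.2, 9.9]
opening: 0.0246
finger_force: 20.0
```

```bash
python3 -c "
from h import *
lev(np.array([.6051,.0236]))"
```

```text
ang 1.2427041918462267 r 0.08143129773316578 [ 15.36327025 -21.23237199   9.94980218] 0.024635051141783736 [ 0.53598333 -0.01945743  0.05382172]
```

>>> play_rows --deltas '[[[0,0,0,0,0,0,150],[0,0,0,0,0,0,85],[0,0,0,0,0,0,85],[0,0,0,0,0,-40,85],[0,0,0,0,0,-90,85],[0,0,0,-40,20,-110,85],[0,0,0,-90,50,-120,85],[0,0,0,-140,80,-120,85]]]'

```text
time_s: 21.35
tcp_pos: [0.4452, -0.1554, 0.1727]
ee_rot: [[0.877, 0.48, 0.001], [0.48, -0.877, -0.0], [0.001, 0.001, -1.0]]
wrist_force: [0.6, -1.2, -1.1]
opening: 0.0602
finger_force: 0.0
```

>>> play_rows --deltas '[[[0,0,0,-30,50,0,85],[0,0,0,-50,90,0,85],[0,0,0,-70,130,0,85],[0,0,0,-90,170,0,85],[0,0,0,-100,200,0,85],[0,0,0,-100,220,0,85],[0,0,0,-100,220,0,85],[0,0,0,-100,220,0,85]]]'

```text
time_s: 22.35
tcp_pos: [0.4631, -0.3943, 0.1717]
ee_rot: [[0.878, 0.479, -0.001], [0.479, -0.878, 0.001], [-0.0, -0.001, -1.0]]
wrist_force: [-0.7, -0.6, -0.7]
opening: 0.0606
finger_force: 0.0
```

```bash
python3 - <<'E'
from h import *
o=arm.get_obs();print(o['time_s'],o['tcp_pos'],o['wrist_force'])
j=.023;h=[0,-.107-j,.089]
b=arm.capture('top')[:,:,::-1].copy();a=arm.capture('scene')[:,:,::-1].copy()
out=[]
for c,im,o_ in(('top',b,(190,110)),('scene',a,(170,140))):
    k=4;g=cv2.resize(im[o_[1]:o_[1]+110,o_[0]:o_[0]+130 if c=='scene' else o_[0]+130],None,fx=3,fy=4,interpolation=2) if 0 else cv2.resize(im[o_[1]:o_[1]+120,o_[0]:o_[0]+130],None,fx=3,fy=3,interpolation=2)
    for a_ in(1.2,1.3):
        q=np.array([[0,-.107-j,.056],[-.085*np.sin(a_),-.107-j-.085*np.cos(a_),.056]])
        if a_==1.3: cv2.circle(g,tuple(((proj(c,V2W(p,q))[1]-o_+.5)*3).astype(int)),2,(0,0,255),-1)
        else: cv2.circle(g,tuple(((proj(c,V2W(p,q))[1]-o_+.5)*3).astype(int)),2,(0,255,0),-1)
    out.append(g)
cv2.imwrite('pics/f.png',np.hstack(out))
E
```

```text
22.35 [ 0.46310479 -0.39433096  0.17165832] [-0.6969692  -0.60052787 -0.70340579]
```

View pics/f.png

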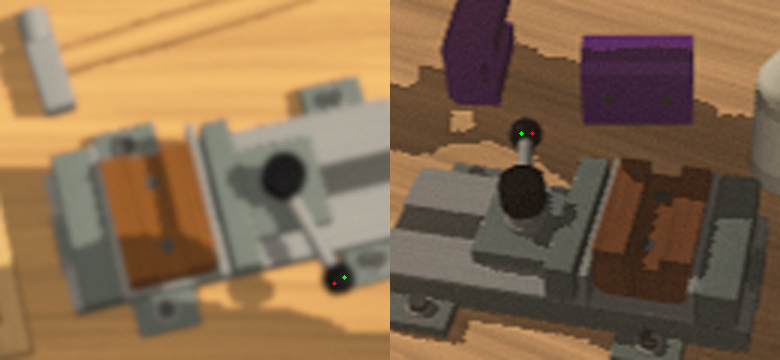

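The block is flat with its channel up, between the jaws and centred. I compare the lever angle numerically with the initial locked picture.

```bash
python3 - <<'E'
from h import *
t0=cv2.imread('pics/t0.png');s0=cv2.imread('pics/s0.png')
t1=arm.capture('top')[:,:,::-1];s1=arm.capture('scene')[:,:,::-1]
for c,i0,i1 in(('top',t0,t1),('scene',s0,s1)):
  for im,y in((i0,-.107),(i1,-.130)):
    q=[]
    for P,r in(([0,y,.08],13),([-.085*np.sin(1.3),y-.085*np.cos(1.3),.056],8)):
        u,v=proj(c,V2W(p,P))[0]; g=np.clip(55-im.max(2).astype(float),0,25)
        Y,X=np.mgrid[:384,:512]; w=g*(np.hypot(X-u,Y-v)<r); q.append((np.array([(w*X).sum(),(w*Y).sum()])/w.sum(),w.sum()))
    h=ray(c,q[0][0],.077);b=ray(c,q[1][0],.056)
    d=(b-h)[:2];print(c,q[0][0].round(2),q[1][0].round(2),[round(x[1]) for x in q],'dist',np.hypot(*d),'ang',(np.arctan2(d[1],d[0])-p[2]+np.pi/2)*-1%(2*np.pi), b[:2], h[:2])
E
```

```text
top [273.05 171.  ] [291.35 204.95] [3682, 1089] dist 0.08437627074696134 ang 1.2861293758146832 [0.52991457 0.00493552] [0.60340012 0.04639909]
top [283.69 168.5 ] [302.18 202.3 ] [3271, 1047] dist 0.08440737907329789 ang 1.2781309437940331 [ 0.53600015 -0.01960131] [0.60917868 0.02246421]
scene [225.05 205.47] [225.19 184.74] [4693, 1096] dist 0.09072721254048612 ang 1.295589003110373 [0.52644339 0.00196702] [0.60587837 0.04580207]
scene [213.96 203.72] [215.1  183.44] [5099, 1241] dist 0.0899792953981988 ang 1.2951775546183968 [ 0.53246996 -0.02207233] [0.61123221 0.02143378]
```

```bash
python3 -c "
from cell import arm
print(arm.finish_job())"
```

```text
the job is handed in; nothing more can be done
None
```

The neck block now lies flat in the vise with its channel up, within about a millimetre of the middle of the jaws before clamping, and is clamped against the fixed jaw with the lever at its locked stop. I handed the job in about 22.5 s into the 67 s; wrist force peaked near 97 N (limit 120 N) during locking.

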